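Stand the slumped book mailer back up in its pigeonhole

TASK

In the mail sorter on the counter, the brown cardboard book mailer has slumped sideways over the divider of its pigeonhole and sticks out at the front. With the fingertips only, never taking it between the fingers or lifting it, push it back up until it stands upright on the floor of its own pigeonhole, and push it in squarely all the way until it meets the back stop. Leave everything else in the sorter and on the counter as it is.

Things in the scene. Friction and masses are not known exactly. Their poses are not given: they have to be found in the camera images.
- sorter: Fixed grey-green wooden mail rack, 230 deep (x) x 410 wide (y) x 145 mm high, yawed up to 0.2 rad. Origin: centre of its underside, on the counter; +x to its back (away from the robot), +y to its left, z up. On a solid plinth 45 mm high stand five 10 mm panels, 100 mm high, at y = -200, -100, 0, 100, 200 mm: four pigeonholes, each 90 mm wide, open at the top and the front (x = -115).
- sorter_stop (a point): Middle of the inner face of the rack's back stop, at the height of the pigeonholes' floor (45 mm above the counter), 103 mm behind (+x of) the rack's origin. The stop runs across all four pigeonholes and is 60 mm high above that floor.
- mailer: Stiff closed brown cardboard packet, 200 long (its x) x 45 thick (y) x 160 mm high (z), 0.3 to 0.65 kg. Origin: centre of its underside (200 x 45 face). It is in any one of the pigeonholes, its x parallel to the rack's, its middle 35 to 65 mm in front (-x) of the rack's origin (home: 3 mm behind it), leaning 0.44 rad to the rack's +y side. Under about 0.27 rad it falls upright by itself and stays.
- mailer_top (a point): Middle of the mailer's top +y edge (its own 0, 22.5, 160 mm). At the start it overhangs the panel on the +y side of its pigeonhole by about 20 mm, about 190 mm above the counter, with free room beyond and below it down to 130 mm above the counter.
- mailer_foot (a point): Middle of the mailer's lower +y edge (its own 0, 22.5, 0 mm), on which it rests at the start; its +y face leans on the top of the panel. The lower -y edge is then about 2 mm from the panel on the -y side of the pigeonhole.
- white_carton: White carton with a yellow band, 120 x 36 x 80 mm high, loose, standing in another pigeonhole along its -y panel (to be left alone). Origin: centre of its underside, 45 mm above the counter.
- blue_tin: Blue tin with a steel lid, 114 x 41 x 72 mm high, loose, standing in another pigeonhole along its -y panel (leave alone). Origin: centre of its underside.
- red_book: Thick red book, 120 x 36 x 85 mm high, loose, standing in another pigeonhole along its -y panel (leave alone). Origin: centre of its underside.
- tape_roll: Roll of orange tape lying flat on the counter to the left, 96 mm across, 48 mm high, loose (leave alone). Origin: centre of its underside.
- rubber_stamp: Black self-inking stamp with a red top, 34 x 60 x 68 mm high, loose, on the counter to the right (leave alone). Origin: centre of its underside.
- stapler: Blue stapler, 150 x 36 x 56 mm high, loose, on the counter to the right (leave alone). Origin: centre of its underside.
- pen_cup: Blue ceramic cup, 76 mm across, 100 mm high, loose, on the counter to the left of the sorter (leave alone). Origin: centre of its underside.
Not all that is in view belongs to the job. Leave any green or purple look-alike of the mailer alone.

How it is judged:
By the outcome, as a careful person would: the job done as asked, in the order asked, and still so for the second after the job is handed in, with the robot touching nothing.
It also fails if it takes over 48 s, if anything falls off the work surface, if the arm or the gripper's body presses on something with over 40 N, if the wrist force passes 120 N, or if a joint passes its speed limit or range.

ROBOT

A 6-joint arm with a two-finger parallel gripper is mounted at the origin on the work surface. World frame = base frame: x ahead of the robot, y to its left, z up, the work surface at z = 0. Lengths are in m, angles in rad, forces in N, time in s.
With the tool pointing down it reaches from about 0.3 to 0.875 m from the base axis. Payload 6.4 kg.
Tool frame: the origin (TCP) lies midway between the tips of the shut fingers; the grasp point (between the pads) lies 19 mm behind it; z points along the fingers, y is the line along which they close (so a half turn about z gives the same grasp; the last joint's range is limited). The gripper opens to 85 mm and grips with 20 to 120 N. Pads are 22 mm wide; open, the fingers measure 114 mm over their backs; the gripper's body (76 mm by 85 mm) begins 54 mm behind the grasp point. The pads swing forward as they close: fully open they stand 13 mm farther back than shut.
Start: joints at [0.904, 0.181, 1.607, -0, 1.354, -0.206], TCP at [0.256, 0.515, 0.231] pointing down, gripper open.
Joint ranges: [-2.99, 2.99], [-0.89, 2.07], [0.3, 2.58], [-1.14, 4.28], [0, 2.63], [-3.12, 3.12]. Speed limits (rad/s): [2.57, 2.57, 3.01, 3.14, 3.14, 3.14].

INTERFACE

Orientations are given as a unit quaternion [w, x, y, z].
In Python, from bench import * gives the robot as it stands.
- The arm moves only by the tool play_rows, never from a script. Its argument "plan" is a list of rows, each a list of 3 entries, a list of its own where there are three numbers: the finger opening in mm, from 0 to 85.4, then the shift along the tool's x, y, z normalised to -1 to 1, where 1 is 40 cm, then the turn about the tool's z normalised to -1 to 1, where 1 is pi rad. A call has 1 to 10 rows; each row is the pose to reach, as a shift and turn from the pose commanded when the call began, along the tool's axes at that moment, turning the shorter way round; what a row does not reach only later rows make up. A row lasts 1/10 s, in which the tool goes at most 50 mm and 8.59 degrees, less where a joint would pass 70% of its speed; a pose out of reach is approached as far as the arm can. A call with a number of a shift or a turn outside -1 to 1 is refused whole. A call with a gripper value outside its range is refused whole. The fingers move at their own pace and stop on an object; the grip force is fixed at half the most. Time passes only in rows, so rows that repeat a pose let the fingers close. It gives the time, the measured TCP pose, the force, the opening and the grip force at its end, in the units of the state.
- get_obs(): the state, without advancing time (a new reading comes with each control period).
- camera(name): name is "scene" or "top" or "wrist"; returns a dict with "image" (420x560x3 uint8, red, green, blue), "range_z" (420x560 float32, m along the optical axis (not along the pixel's ray), 0 where there is no reading), "intrinsics" (3x3 intrinsics, pixels), "rvec" (rotation vector, rad) and "tvec" (3), from world to camera coordinates, as OpenCV has them; the wrist camera has in their place "T_tool_cam" (4x4, takes a point from camera to tool coordinates, whose origin is the TCP and whose axes are the flange's). Camera axes: x right, y down, z forward; pixel columns grow to the right and rows downward; lengths in m; the calibration is good to about 2 mm. A picture is of the moment at which its call begins: read the wrist's pose just before it.
- hand_in(): hands the job in; it is judged then, once.
Trained networks look in a picture, given as the dict that the camera call returned (one of the last four; its "shot" number tells which), for a name from the list of things; names that differ only in an ending like _2 or _b are one class to them, and where a whole thing is asked for, a point or a joint stands for the part that bears it (a point fixed in the world has none). Each returns a list of dicts, best first, with "conf" (0 to 1); they miss things now and then, are a little off and sometimes report something else, mostly with a low value. They report only what shows in the picture. A call takes as long as a camera call. They do not tell look-alikes from the thing itself.
- search_frame(picture, label): "rect" ([centre column, centre row, width, height] in pixels, round what is visible of it).
- masks_of(picture, label): "mask" (420x560 bool, what is visible of it) and "rect" ([centre column, centre row, width, height] in pixels, round what is visible of it).
The state is a dict: "time_s": time; "q": joint angles; "dq": joint speeds; "joint_efforts": joint torques, N m; "eef_pos": TCP position; "eef_rot": TCP orientation; "wrist_force": force on the tool from outside, world axes, zero at the start; "torque": the same for the moment, N m; "opening": opening from 0.0 (shut) to 1.0 (fully open); "grasp_force": force on a finger pad.
Only numpy, scipy, OpenCV 4.12 (cv2) and the standard library are available. Lean on these libraries where they do the work, as an engineer would, in place of code of your own. Each camera call takes 0.05 s, during which the arm holds its last target. There are 200 camera calls.

## Working session

There is one attempt and no reset: what is moved stays moved. The work goes in short steps, Python scripts to look and compute and a tool call to move; the robot and the scene stay as the last step left them, time stands still between calls to the robot, and variables do not carry over. Pictures are saved under pics/ and viewed, at most 10 in all, crops included, and the job is handed in when it is done.

Besides the shell and the picture viewer there is one more tool, called by a JSON object that holds its "api" and its "payload". play_rows: Moves the arm, as the interface text tells. Its arguments: {"type":"object","properties":{"plan":{"type":"array","items":{"type":"array"}}},"required":["plan"]}

```bash
ls; mkdir -p pics
cat > h.py <<'E'
from bench import *
import numpy as np, cv2
from scipy.spatial.transform import Rotation as R
def world(p):
    K=p["intrinsics"];z=p["range_z"];h,w=z.shape
    u,v=np.meshgrid(np.arange(w),np.arange(h))
    c=np.stack([(u-K[0,2])/K[0,0]*z,(v-K[1,2])/K[1,1]*z,z],-1)
    if "rvec" in p:
        M=cv2.Rodrigues(np.array(p["rvec"],float))[0]
        return (c-np.array(p["tvec"]).ravel())@M
    T=p["T_tool_cam"];o=p["obs"]
    q=o["eef_rot"];Rt=R.from_quat([q[1],q[2],q[3],q[0]]).as_matrix()
    return (c@T[:3,:3].T+T[:3,3])@Rt.T+np.array(o["eef_pos"])
def save(p,n): cv2.imwrite("pics/"+n,cv2.cvtColor(p["image"],cv2.COLOR_RGB2BGR))
E
python3 - <<'E'
from h import *
o=get_obs();print(o)
for n in("scene","top"):
    p=camera(n);save(p,n+"0.png");W=world(p)
    np.savez(n+"0.npz",W=W,z=p["range_z"],im=p["image"])
    for l in("mailer","sorter","white_carton","blue_tin","red_book","pen_cup"):
        for d in masks_of(p,l)[:2]:
            m=d["mask"]&(p["range_z"]>0);q=W[m]
            if len(q):print(n,l,round(d["conf"],2),np.round(d["rect"]),np.percentile(q,[2,50,98],axis=0).round(3).tolist())
E
```

```text
pics
{'time_s': 0.0, 'q': array([ 9.03725452e-01,  1.81570863e-01,  1.60803528e+00, -1.71061365e-05,
        1.35384426e+00, -2.06289055e-01]), 'dq': array([-8.81955637e-04, -4.13433201e-04,  1.64721318e-03,  5.40018022e-04,
        6.64100153e-04,  2.53848265e-05]), 'joint_efforts': array([ 1.32230474e-05, -4.44866395e+01, -3.51346529e+01, -1.37890111e-04,
        8.94324883e-03,  1.79540862e-06]), 'eef_pos': array([0.25528754, 0.51457014, 0.23035424]), 'eef_rot': array([-3.85286572e-04,  2.28356223e-01,  9.73577204e-01, -8.45245413e-04]), 'wrist_force': array([-0.01017509,  0.06633072,  0.53293388]), 'torque': array([ 0.03094539,  0.01240124, -0.00215083]), 'grasp_force': 0.0, 'opening': 0.9979437546984934}
scene mailer 0.8 [221. 203.  81.  57.] [[0.473, -0.1, 0.113], [0.577, -0.049, 0.195], [0.669, -0.027, 0.209]]
scene mailer 0.75 [347. 247.  92.  88.] [[0.221, 0.052, 0.006], [0.336, 0.145, 0.044], [0.432, 0.228, 0.049]]
scene sorter 0.65 [234. 276. 166. 197.] [[0.517, -0.151, 0.013], [0.665, 0.145, 0.104], [0.744, 0.262, 0.146]]
scene white_carton 0.8 [233. 236.  46.  43.] [[0.5
[... 1017 characters left out ...]
 -0.08, 0.184], [0.664, -0.032, 0.209]]
top white_carton 0.96 [272. 156.  14.  53.] [[0.512, -0.03, 0.062], [0.564, -0.016, 0.124], [0.629, 0.001, 0.132]]
top white_carton 0.21 [120. 221.  38.  37.] [[0.351, 0.374, 0.001], [0.397, 0.419, 0.043], [0.442, 0.465, 0.054]]
top blue_tin 0.74 [200. 153.  22.  46.] [[0.53, 0.158, 0.067], [0.581, 0.181, 0.117], [0.639, 0.2, 0.141]]
top red_book 0.8 [233. 158.  18.  48.] [[0.508, 0.058, 0.058], [0.559, 0.08, 0.127], [0.623, 0.1, 0.145]]
top red_book 0.54 [118. 220.  38.  37.] [[0.351, 0.374, 0.003], [0.399, 0.424, 0.044], [0.441, 0.466, 0.054]]
top pen_cup 0.93 [118. 161.  35.  31.] [[0.525, 0.383, 0.001], [0.566, 0.426, 0.057], [0.593, 0.452, 0.102]]
```

View pics/scene0.png

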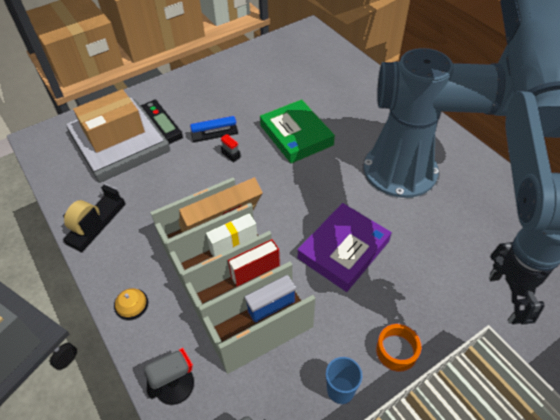

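View pics/top0.png

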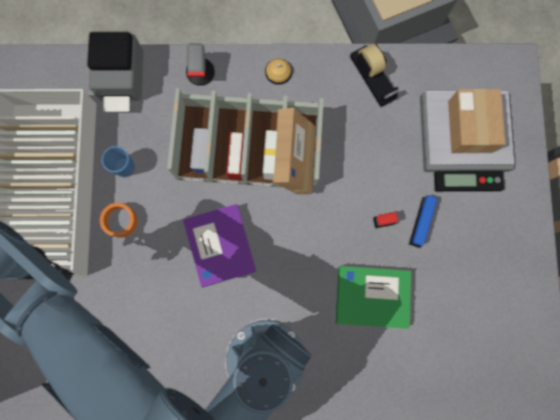

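The mailer (top view 294,152; scene 221,203) is in the rightmost hole and leans left towards the white carton. The green and purple packets are the look-alikes. Next I fit the poses.

```bash
cat > fit.py <<'E'
from h import *
from scipy.optimize import minimize
C=[]
for n in("top0","scene0"):
    W=np.load(n+".npz")["W"].reshape(-1,3)
    s=(abs(W[:,0]-.6)<.2)&(W[:,1]>-.22)&(W[:,1]<.3)&(W[:,2]>.03)
    C.append(W[s])
P=[-.2,-.1,0,.1,.2]
def loc(q,x,y,a):
    c,s=np.cos(a),np.sin(a);d=q[:,:2]-[x,y]
    return np.c_[d[:,0]*c+d[:,1]*s,-d[:,0]*s+d[:,1]*c]
for q0 in C+[np.vstack(C)]:
    q=q0[abs(q0[:,2]-.145)<.006]
    def cost(v):
        l=loc(q,*v);dy=np.min(abs(l[:,1:]-np.array(P)),axis=1)
        d=np.hypot(np.maximum(dy-.004,0),np.maximum(abs(l[:,0])-.115,0))
        return np.minimum(d,.02).mean()*1e3
    best=min((minimize(cost,[.6+a,.05+b,c],method="Nelder-Mead",options=dict(xatol=1e-5,fatol=1e-5)) for a in(-.02,.01,.04) for b in(-.03,0,.03) for c in(-.15,0,.15)),key=lambda r:r.fun)
    l=loc(q,*best.x);print(len(q),best.x.round(4),round(best.fun,3),np.percentile(l,[1,99],axis=0).round(3).tolist())
    # mailer: points above .155
    m=q0[q0[:,2]>.155];L=np.c_[loc(m,*best.x),m[:,2]]
    print("mailer",len(L),np.percentile(L,[1,50,99],axis=0).round(3).tolist())
    for k in range(5):
        z=L[(L[:,2]>.16+.01*k)&(L[:,2]<.17+.01*k)]
        if len(z)>3: print(.165+.01*k,len(z),np.percentile(z[:,:2],[2,98],axis=0).round(3).tolist())
E
python3 fit.py
```

```text
1416 [ 0.6205  0.0491 -0.0771] 2.424 [[-0.141, -0.204], [0.114, 0.205]]
mailer 1875 [[-0.142, -0.149, 0.156], [-0.047, -0.116, 0.196], [0.057, -0.084, 0.211]]
0.165 141 [[-0.142, -0.149], [0.055, -0.108]]
0.17500000000000002 125 [[-0.142, -0.144], [0.051, -0.104]]
0.185 224 [[-0.142, -0.139], [0.054, -0.084]]
0.195 679 [[-0.141, -0.133], [0.055, -0.085]]
0.20500000000000002 590 [[-0.138, -0.129], [0.054, -0.1]]
2439 [ 0.6191  0.0519 -0.0758] 0.525 [[-0.113, -0.206], [0.114, 0.205]]
mailer 1808 [[-0.139, -0.126, 0.157], [-0.035, -0.102, 0.196], [0.059, -0.085, 0.21]]
0.165 91 [[-0.133, -0.137], [0.059, -0.094]]
0.17500000000000002 80 [[-0.136, -0.12], [0.059, -0.089]]
0.185 200 [[-0.137, -0.115], [0.059, -0.085]]
0.195 754 [[-0.138, -0.115], [0.056, -0.085]]
0.20500000000000002 626 [[-0.136, -0.126], [0.056, -0.103]]
3855 [ 0.6195  0.051  -0.0766] 1.355 [[-0.124, -0.206], [0.114, 0.205]]
mailer 3683 [[-0.141, -0.15, 0.156], [-0.04, -0.109, 0.196], [0.058, -0.084, 0.211]]
0.165 232 [[-0.141, -0.15], [0.058, -0.093]]
0.17500000000000002 205 [[-0.141, -0.145], [0.058, -0.089]]
0.185 424 [[-0.14, -0.14], [0.058, -0.084]]
0.195 1433 [[-0.139, -0.134], [0.056, -0.085]]
0.20500000000000002 1216 [[-0.137, -0.13], [0.055, -0.102]]
```

```bash
cat >> h.py <<'E'
X0,Y0,A0=.6195,.0505,-.0766
def tol(p):
    c,s=np.cos(A0),np.sin(A0);d=np.array(p)[:2]-[X0,Y0];return np.array([d[0]*c+d[1]*s,-d[0]*s+d[1]*c,p[2]])
def plan(*tg,ang=None):
    """local rack targets -> normalised tool shifts; ang = tool-y angle in rack frame"""
    o=get_obs();q=o["eef_rot"];Rt=R.from_quat([q[1],q[2],q[3],q[0]]).as_matrix()
    ty=np.arctan2(Rt[1,1],Rt[0,1]);print("t",o["time_s"],"local",tol(o["eef_pos"]).round(4),"ty rack",round(ty-A0,4),"F",o["wrist_force"].round(2))
    if ang is not None: print("turn",round(((ty-A0-ang+np.pi)%(2*np.pi)-np.pi)/np.pi,4))
    c,s=np.cos(A0),np.sin(A0)
    for t in tg:
        w=np.array([X0+t[0]*c-t[1]*s,Y0+t[0]*s+t[1]*c,t[2]])
        print(t,"world",w.round(3),"shift",((w-o["eef_pos"])@Rt/.4).round(4))
E
python3 -c "
from h import *
plan((-.0415,-.035,.25),ang=0)
plan((-.0415,.2,.25))"
```

```text
t 0.7 local [-0.3983  0.4353  0.2313] ty rack 1.1866 F [0.61 1.02 0.21]
turn 0.3777
(-0.0415, -0.035, 0.25) world [0.575 0.019 0.25 ] shift [-1.2677 -0.7558 -0.0468]
t 0.7 local [-0.3983  0.4353  0.2313] ty rack 1.1866 F [0.61 1.02 0.21]
(-0.0415, 0.2, 0.25) world [0.593 0.253 0.25 ] shift [-1.0475 -0.2111 -0.0467]
```

{"api": "play_rows", "payload": {"plan": [[0,[-0.9,-0.5,-0.05],0.3777],[0,[-0.9,-0.5,-0.05],0.3777],[0,[-0.9,-0.5,-0.05],0.3777],[0,[-0.9,-0.5,-0.05],0.3777],[0,[-0.9,-0.5,-0.05],0.3777],[0,[-0.9,-0.5,-0.05],0.3777],[0,[-0.9,-0.5,-0.05],0.3777],[0,[-0.9,-0.5,-0.05],0.3777],[0,[-0.9,-0.5,-0.05],0.3777],[0,[-0.9,-0.5,-0.05],0.3777]]}}

```text
time_s: 1.7
eef_pos: [0.4901, 0.1743, 0.2513]
eef_rot: [-0.0, 0.734, 0.679, 0.0]
wrist_force: [0.7, 0.6, 0.4]
opening: -0.001
grasp_force: 0.0
```

```bash
python3 -c "
from h import *
plan((-.0415,-.035,.25),(-.0415,-.035,.166),ang=0)"
```

```text
t 1.7 local [-0.1385  0.1135  0.2513] ty rack -0.0023 F [0.73 0.59 0.41]
turn -0.0007
(-0.0415, -0.035, 0.25) world [0.575 0.019 0.25 ] shift [-0.3707  0.2433  0.0033]
(-0.0415, -0.035, 0.166) world [0.575 0.019 0.166] shift [-0.3707  0.2433  0.2133]
```

{"api": "play_rows", "payload": {"plan": [[0,[-0.37,0.243,0.0],0],[0,[-0.37,0.243,0.0],0],[0,[-0.37,0.243,0.0],0],[0,[-0.37,0.243,0.0],0],[0,[-0.37,0.243,0.1],0],[0,[-0.37,0.243,0.15],0],[0,[-0.37,0.243,0.21],0],[0,[-0.37,0.243,0.21],0],[0,[-0.37,0.243,0.21],0]]}}

```text
time_s: 2.6
eef_pos: [0.5743, 0.0225, 0.1674]
eef_rot: [-0.001, 0.733, 0.68, -0.0]
wrist_force: [0.1, -0.4, 0.8]
opening: -0.001
grasp_force: 0.0
```

```bash
python3 -c "
from h import *
plan((-.0415,-.073,.166),(-.0415,-.101,.166),(-.0415,-.115,.166),ang=0)
p=camera('scene');c=p['image'][130:300,120:340]
cv2.imwrite('pics/s1.png',cv2.resize(c,None,fx=3,fy=3)[:,:,::-1])"
```

```text
t 2.6 local [-0.0429 -0.0314  0.1674] ty rack 0.0025 F [ 0.07 -0.4   0.79]
turn 0.0008
(-0.0415, -0.073, 0.166) world [ 0.573 -0.019  0.166] shift [-0.104   0.0033  0.0035]
(-0.0415, -0.101, 0.166) world [ 0.57  -0.047  0.166] shift [-0.174   0.0031  0.0035]
(-0.0415, -0.115, 0.166) world [ 0.569 -0.061  0.166] shift [-0.209   0.003   0.0034]
```

View pics/s1.png

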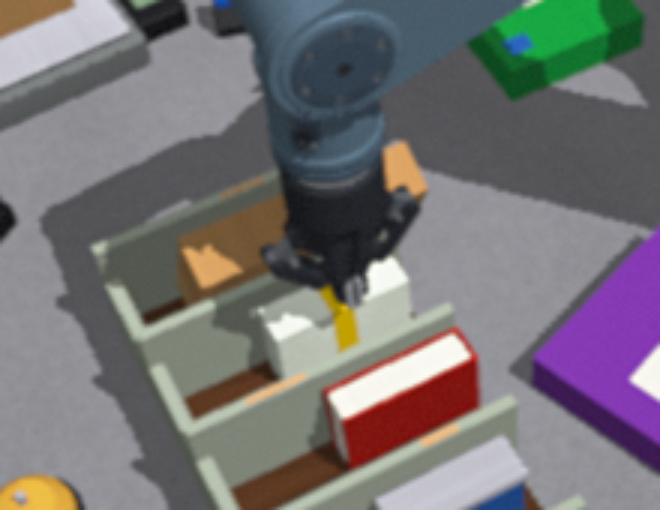

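The gripper is down over the carton hole, with the closed tips (crop 350,285) clear of the carton and beside the mailer. I'll push towards -y slowly.

{"api": "play_rows", "payload": {"plan": [[0,[-0.05,0.003,0],0],[0,[-0.09,0.003,0],0],[0,[-0.1,0.003,0],0],[0,[-0.11,0.003,0],0],[0,[-0.12,0.003,0],0],[0,[-0.13,0.003,0],0],[0,[-0.14,0.003,0],0],[0,[-0.145,0.003,0],0]]}}

```text
time_s: 3.45
eef_pos: [0.5715, -0.0374, 0.1672]
eef_rot: [-0.0, 0.734, 0.68, -0.0]
wrist_force: [0.3, 1.1, -0.5]
opening: 0.003
grasp_force: 0.0
```

```bash
cat > mail.py <<'E'
from h import *
for n in("top","scene"):
    p=camera(n);W=world(p)
    q=W.reshape(-1,3);L=np.array([tol(a) for a in q[(abs(q[:,0]-.58)<.2)&(q[:,1]>-.22)&(q[:,1]<0)&(q[:,2]>.15)&(q[:,2]<.216)]])
    print(n,len(L),np.percentile(L,[1,50,99],axis=0).round(3).tolist())
    for a,b in((-.16,-.12),(-.12,-.08),(-.08,-.04),(-.04,0),(0,.04),(.04,.08),(.08,.12)):
        z=L[(L[:,0]>a)&(L[:,0]<b)&(L[:,2]>.185)]
        if len(z)>5:print(" x",a,b,len(z),"y",np.percentile(z[:,1],[3,97]).round(3),"z",np.percentile(z[:,2],[3,97]).round(3),"x",np.percentile(z[:,0],[1,99]).round(3))
E
python3 mail.py; python3 -c "
from h import *
plan((-.0415,-.101,.166),(-.0415,-.115,.166),(-.0415,-.04,.17),ang=0)"
```

```text
top 656 [[-0.141, -0.201, 0.15], [-0.088, -0.15, 0.192], [0.028, -0.106, 0.214]]
 x -0.16 -0.12 109 y [-0.153 -0.125] z [0.188 0.214] x [-0.142 -0.12 ]
 x -0.12 -0.08 131 y [-0.154 -0.13 ] z [0.191 0.213] x [-0.12  -0.081]
 x -0.08 -0.04 105 y [-0.154 -0.106] z [0.188 0.214] x [-0.08  -0.041]
 x -0.04 0 34 y [-0.155 -0.146] z [0.187 0.208] x [-0.038 -0.002]
scene 1183 [[-0.14, -0.146, 0.152], [0.001, -0.113, 0.197], [0.058, -0.079, 0.214]]
 x -0.16 -0.12 159 y [-0.143 -0.103] z [0.189 0.211] x [-0.142 -0.121]
 x -0.12 -0.08 63 y [-0.133 -0.102] z [0.188 0.208] x [-0.12  -0.088]
 x -0.08 -0.04 56 y [-0.102 -0.078] z [0.186 0.215] x [-0.079 -0.04 ]
 x -0.04 0 80 y [-0.138 -0.079] z [0.186 0.215] x [-0.039 -0.   ]
 x 0 0.04 271 y [-0.145 -0.102] z [0.188 0.21 ] x [0.002 0.04 ]
 x 0.04 0.08 172 y [-0.144 -0.102] z [0.186 0.21 ] x [0.04  0.059]
t 3.55 local [-0.0411 -0.0913  0.1672] ty rack -0.0003 F [-0.44 -0.    0.9 ]
turn -0.0001
(-0.0415, -0.101, 0.166) world [ 0.57  -0.047  0.166] shift [-0.0244 -0.0009  0.003 ]
(-0.0415, -0.115, 0.166) world [ 0.569 -0.061  0.166] shift [-0.0594 -0.0009  0.003 ]
(-0.0415, -0.04, 0.17) world [0.575 0.014 0.17 ] shift [ 0.1281 -0.001  -0.007 ]
```

The mailer is rotating evenly: its edge is at y≈-102 mm and there is no yaw. I'll keep pushing.

{"api": "play_rows", "payload": {"plan": [[0,[-0.008,0,0],0],[0,[-0.016,0,0],0],[0,[-0.024,0,0],0],[0,[-0.032,0,0],0],[0,[-0.04,0,0],0],[0,[-0.048,0,0],0],[0,[-0.056,0,0],0],[0,[-0.064,0,0],0],[0,[-0.072,0,0],0],[0,[-0.072,0,0],0]]}}

```text
time_s: 4.55
eef_pos: [0.5693, -0.0663, 0.1673]
eef_rot: [0.0, 0.734, 0.679, -0.0]
wrist_force: [-0.8, 0.1, 0.1]
opening: 0.0
grasp_force: 0.0
```

```bash
python3 mail.py; python3 -c "
from h import *
plan((-.0415,-.07,.17),(-.0415,-.07,.30),(-.19,-.172,.30),ang=np.pi/2)"
```

```text
top 387 [[-0.142, -0.203, 0.151], [-0.106, -0.171, 0.205], [-0.012, -0.135, 0.215]]
 x -0.16 -0.12 102 y [-0.179 -0.152] z [0.189 0.212] x [-0.141 -0.121]
 x -0.12 -0.08 114 y [-0.18  -0.159] z [0.193 0.213] x [-0.12  -0.081]
 x -0.08 -0.04 84 y [-0.179 -0.135] z [0.196 0.214] x [-0.08  -0.042]
scene 1371 [[-0.141, -0.176, 0.151], [-0.007, -0.136, 0.194], [0.058, -0.107, 0.214]]
 x -0.16 -0.12 161 y [-0.175 -0.131] z [0.187 0.21 ] x [-0.142 -0.12 ]
 x -0.12 -0.08 72 y [-0.144 -0.13 ] z [0.186 0.206] x [-0.12  -0.086]
 x -0.08 -0.04 57 y [-0.123 -0.106] z [0.187 0.215] x [-0.07  -0.041]
 x -0.04 0 81 y [-0.161 -0.105] z [0.186 0.215] x [-0.039 -0.001]
 x 0 0.04 271 y [-0.175 -0.132] z [0.186 0.21 ] x [0.001 0.039]
 x 0.04 0.08 172 y [-0.176 -0.132] z [0.187 0.21 ] x [0.04  0.059]
t 4.65 local [-0.0412 -0.1199  0.1672] ty rack -0.0003 F [ 0.59  0.97 -0.12]
turn -0.5001
(-0.0415, -0.07, 0.17) world [ 0.573 -0.016  0.17 ] shift [ 0.1248 -0.0009 -0.0069]
(-0.0415, -0.07, 0.3) world [ 0.573 -0.016  0.3  ] shift [ 0.1248 -0.0009 -0.3319]
(-0.19, -0.172, 0.3) world [ 0.417 -0.106  0.3  ] shift [-0.1303 -0.3721 -0.3319]
```

```bash
cat > tilt.py <<'E'
from h import *
for n in("top","scene"):
    p=camera(n);q=world(p).reshape(-1,3);L=np.array([tol(a) for a in q[(abs(q[:,0]-.58)<.2)&(q[:,1]>-.22)&(q[:,1]<0)&(q[:,2]>.15)&(q[:,2]<.22)]])
    for x0,x1 in((-.139,-.1),(.015,.06)):
      z=L[(L[:,0]>x0)&(L[:,0]<x1)&(L[:,1]<-.1)]
      for a in np.arange(-.2,-.1,.006):
        s=z[(z[:,1]>=a)&(z[:,1]<a+.006)]
        if len(s)>4:print(n,x0,a.round(3),len(s),np.percentile(s[:,2],[10,50,90]).round(3))
E
python3 tilt.py
```

```text
top -0.139 -0.188 9 [0.152 0.16  0.171]
top -0.139 -0.182 25 [0.182 0.203 0.211]
top -0.139 -0.176 34 [0.206 0.208 0.212]
top -0.139 -0.17 33 [0.204 0.208 0.211]
top -0.139 -0.164 31 [0.204 0.208 0.211]
top -0.139 -0.158 22 [0.203 0.206 0.209]
scene -0.139 -0.176 17 [0.205 0.207 0.21 ]
scene -0.139 -0.17 16 [0.205 0.207 0.209]
scene -0.139 -0.164 9 [0.206 0.206 0.208]
scene -0.139 -0.158 18 [0.204 0.205 0.207]
scene -0.139 -0.152 13 [0.203 0.205 0.207]
scene -0.139 -0.146 25 [0.201 0.204 0.206]
scene -0.139 -0.14 126 [0.156 0.174 0.203]
scene -0.139 -0.134 76 [0.178 0.195 0.204]
scene 0.015 -0.182 10 [0.171 0.203 0.207]
scene 0.015 -0.176 43 [0.194 0.207 0.21 ]
scene 0.015 -0.17 44 [0.191 0.207 0.21 ]
scene 0.015 -0.164 45 [0.189 0.206 0.208]
scene 0.015 -0.158 43 [0.202 0.206 0.208]
scene 0.015 -0.152 41 [0.185 0.205 0.207]
scene 0.015 -0.146 46 [0.169 0.204 0.207]
scene 0.015 -0.14 173 [0.156 0.174 0.205]
scene 0.015 -0.134 96 [0.181 0.195 0.204]
```

{"api": "play_rows", "payload": {"plan": [[0,[-0.008,0,0],0],[0,[-0.016,0,0],0],[0,[-0.024,0,0],0],[0,[-0.032,0,0],0],[0,[-0.038,0,0],0],[0,[-0.042,0,0],0],[0,[-0.042,0,0],0]]}}

```text
time_s: 5.45
eef_pos: [0.5681, -0.0828, 0.1673]
eef_rot: [0.0, 0.734, 0.679, 0.0]
wrist_force: [-0.2, -0.2, 0.3]
opening: -0.001
grasp_force: 0.0
```

```bash
python3 tilt.py; python3 -c "
from h import *
plan((-.0415,-.07,.17),ang=np.pi/2)"
```

```text
top -0.139 -0.2 12 [0.203 0.206 0.209]
top -0.139 -0.194 35 [0.2   0.205 0.208]
top -0.139 -0.188 31 [0.201 0.206 0.209]
top -0.139 -0.182 34 [0.202 0.205 0.209]
top -0.139 -0.176 25 [0.201 0.206 0.209]
top -0.139 -0.17 6 [0.202 0.204 0.208]
scene -0.139 -0.194 9 [0.202 0.204 0.206]
scene -0.139 -0.188 16 [0.201 0.204 0.207]
scene -0.139 -0.182 11 [0.202 0.204 0.205]
scene -0.139 -0.176 17 [0.201 0.205 0.207]
scene -0.139 -0.17 9 [0.202 0.204 0.205]
scene -0.139 -0.164 18 [0.203 0.204 0.205]
scene -0.139 -0.158 43 [0.164 0.204 0.206]
scene -0.139 -0.152 197 [0.157 0.18  0.202]
scene 0.015 -0.2 7 [0.183 0.202 0.203]
scene 0.015 -0.194 37 [0.193 0.203 0.206]
scene 0.015 -0.188 41 [0.175 0.204 0.206]
scene 0.015 -0.182 35 [0.201 0.205 0.207]
scene 0.015 -0.176 42 [0.184 0.204 0.206]
scene 0.015 -0.17 41 [0.191 0.204 0.206]
scene 0.015 -0.164 42 [0.186 0.204 0.207]
scene 0.015 -0.158 58 [0.167 0.203 0.206]
scene 0.015 -0.152 247 [0.156 0.178 0.201]
t 5.55 local [-0.0411 -0.1366  0.1673] ty rack -0.0001 F [ 0.19 -0.02 -0.14]
turn -0.5
(-0.0415, -0.07, 0.17) world [ 0.573 -0.016  0.17 ] shift [ 0.1665 -0.0009 -0.0068]
```

Upright: the top face is flat at 0.205 m, with y from -195 to -150 mm. I'll retreat now and go to the front.

{"api": "play_rows", "payload": {"plan": [[0,[0.06,0,0],0],[0,[0.13,0,0],0],[0,[0.13,0,-0.1],0],[0,[0.13,0,-0.22],0],[0,[0.13,0,-0.22],0]]}}

```text
time_s: 6.05
eef_pos: [0.5758, -0.0311, 0.2631]
eef_rot: [0.005, 0.733, 0.68, 0.003]
wrist_force: [1.0, -0.6, 0.9]
opening: -0.002
grasp_force: 0.0
```

```bash
python3 -c "
from h import *
print(get_obs()['q'].round(2))
plan((-.2,-.172,.25),(-.2,-.172,.141),ang=np.pi/2)"
```

```text
[-0.26  0.15  1.58  0.    1.4  -0.18]
t 6.05 local [-0.0373 -0.0847  0.2631] ty rack 0.0011 F [ 0.96 -0.56  0.85]
turn -0.4997
(-0.2, -0.172, 0.25) world [ 0.407 -0.106  0.25 ] shift [-0.2178 -0.4074  0.028 ]
(-0.2, -0.172, 0.141) world [ 0.407 -0.106  0.141] shift [-0.2172 -0.4108  0.3005]
```

{"api": "play_rows", "payload": {"plan": [[0,[-0.218,-0.41,0.0],-0.5],[0,[-0.218,-0.41,0.0],-0.5],[0,[-0.218,-0.41,0.0],-0.5],[0,[-0.218,-0.41,0.0],-0.5],[0,[-0.218,-0.41,0.0],-0.5],[0,[-0.218,-0.41,0.0],-0.5],[0,[-0.218,-0.41,0.0],-0.5],[0,[-0.218,-0.41,0.0],-0.5],[0,[-0.218,-0.41,0.0],-0.5],[0,[-0.218,-0.41,0.0],-0.5]]}}

```text
time_s: 7.05
eef_pos: [0.4018, -0.105, 0.2551]
eef_rot: [0.0, 0.076, 0.997, -0.0]
wrist_force: [0.6, 0.2, 1.3]
opening: -0.002
grasp_force: 0.0
```

```bash
python3 tilt.py | awk '$6<0.3'|head -40; python3 mail.py; python3 -c "
from h import *
plan((-.2,-.172,.141),ang=np.pi/2)"
```

```text
top 0.015 -0.2 11 [0.202 0.205 0.206]
top 0.015 -0.194 37 [0.201 0.204 0.208]
top 0.015 -0.188 34 [0.201 0.204 0.207]
top 0.015 -0.182 37 [0.202 0.204 0.209]
top 0.015 -0.176 36 [0.202 0.205 0.208]
top 0.015 -0.17 36 [0.201 0.205 0.209]
top 0.015 -0.164 39 [0.201 0.204 0.207]
top 0.015 -0.158 36 [0.201 0.204 0.208]
top 0.015 -0.152 14 [0.166 0.201 0.206]
scene -0.139 -0.194 25 [0.202 0.205 0.206]
scene -0.139 -0.188 28 [0.201 0.205 0.207]
scene -0.139 -0.182 34 [0.201 0.204 0.206]
scene -0.139 -0.176 25 [0.202 0.204 0.206]
scene -0.139 -0.17 22 [0.202 0.205 0.207]
scene -0.139 -0.164 31 [0.202 0.204 0.208]
scene -0.139 -0.158 36 [0.165 0.204 0.206]
scene -0.139 -0.152 204 [0.157 0.18  0.203]
scene 0.015 -0.2 7 [0.201 0.203 0.204]
scene 0.015 -0.194 33 [0.189 0.203 0.206]
scene 0.015 -0.188 42 [0.183 0.204 0.206]
scene 0.015 -0.182 40 [0.198 0.204 0.207]
scene 0.015 -0.176 42 [0.191 0.204 0.206]
scene 0.015 -0.17 35 [0.184 0.204 0.206]
scene 0.015 -0.164 44 [0.195 0.204 0.206]
scene 0.015 -0.158 52 [0.162 0.203 0.207]
scene 0.015 -0.152 253 [0.156 0.179 0.202]
top 638 [[-0.046, -0.196
[... 289 characters left out ...]
52] z [0.199 0.211] x [0.04  0.061]
scene 2261 [[-0.139, -0.194, 0.151], [-0.036, -0.152, 0.201], [0.058, -0.147, 0.208]]
 x -0.16 -0.12 153 y [-0.194 -0.148] z [0.188 0.207] x [-0.142 -0.12 ]
 x -0.12 -0.08 292 y [-0.193 -0.147] z [0.187 0.208] x [-0.119 -0.08 ]
 x -0.08 -0.04 301 y [-0.193 -0.148] z [0.187 0.208] x [-0.08 -0.04]
 x -0.04 0 303 y [-0.192 -0.147] z [0.187 0.208] x [-0.04  -0.001]
 x 0 0.04 318 y [-0.193 -0.148] z [0.187 0.207] x [0.   0.04]
 x 0.04 0.08 165 y [-0.192 -0.147] z [0.187 0.208] x [0.04  0.059]
t 7.25 local [-0.2051 -0.1717  0.2552] ty rack 1.4845 F [ 0.02 -0.08  0.38]
turn -0.0275
(-0.2, -0.172, 0.141) world [ 0.407 -0.106  0.141] shift [-0.0129  0.0004  0.2855]
```

{"api": "play_rows", "payload": {"plan": [[0,[-0.013,0,0.1],-0.0275],[0,[-0.013,0,0.2],-0.0275],[0,[-0.013,0,0.2855],-0.0275],[0,[-0.013,0,0.2855],-0.0275],[0,[-0.05,0,0.2855],-0.0275],[0,[-0.09,0,0.2855],-0.0275],[0,[-0.09,0,0.2855],-0.0275]]}}

```text
time_s: 7.95
eef_pos: [0.4398, -0.1119, 0.1433]
eef_rot: [0.002, 0.037, 0.999, -0.001]
wrist_force: [-0.7, 0.1, -0.3]
opening: -0.005
grasp_force: 0.0
```

```bash
python3 -c "
from h import *
plan((-.15,-.172,.141),(-.12,-.172,.141),(-.108,-.172,.141),ang=np.pi/2)
p=camera('scene');c=p['image'][130:300,120:340]
cv2.imwrite('pics/s2.png',cv2.resize(c,None,fx=3,fy=3)[:,:,::-1])"
```

```text
t 7.95 local [-0.1667 -0.1757  0.1433] ty rack 1.5732 F [-0.66  0.06 -0.29]
turn 0.0008
(-0.15, -0.172, 0.141) world [ 0.457 -0.11   0.141] shift [-0.0418  0.0091  0.0059]
(-0.12, -0.172, 0.141) world [ 0.487 -0.112  0.141] shift [-0.1168  0.0089  0.0062]
(-0.108, -0.172, 0.141) world [ 0.499 -0.113  0.141] shift [-0.1468  0.0088  0.0063]
```

View pics/s2.png

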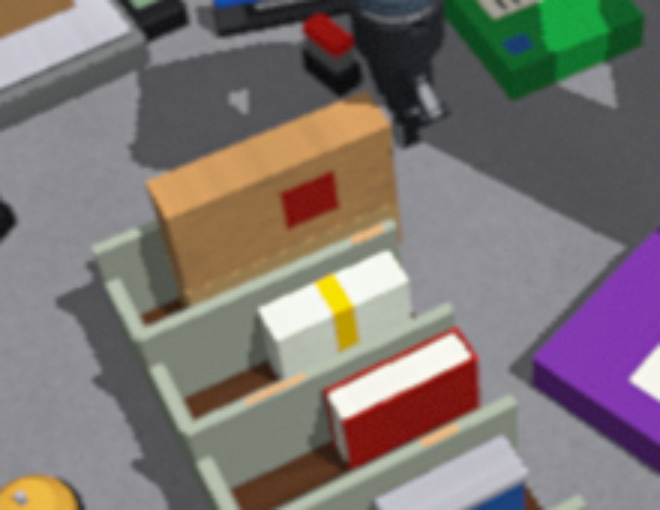

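The mailer stands upright (crop 275,190), and the fingertips are just in front of it (410,130). I'll push in.

{"api": "play_rows", "payload": {"plan": [[0,[-0.02,0.008,0],0],[0,[-0.035,0.008,0],0],[0,[-0.047,0.008,0],0],[0,[-0.059,0.008,0],0],[0,[-0.071,0.008,0],0],[0,[-0.083,0.008,0],0],[0,[-0.095,0.008,0],0],[0,[-0.107,0.008,0],0],[0,[-0.119,0.008,0],0],[0,[-0.119,0.008,0],0]]}}

```text
time_s: 9.0
eef_pos: [0.4853, -0.111, 0.1417]
eef_rot: [-0.0, 0.036, 0.999, -0.0]
wrist_force: [-3.3, 0.5, 5.7]
opening: -0.001
grasp_force: 0.0
```

```bash
python3 mail.py; python3 -c "
from h import *
plan((-.108,-.172,.143),(-.103,-.172,.143),ang=np.pi/2)"
```

```text
top 533 [[-0.133, -0.201, 0.151], [0.053, -0.173, 0.205], [0.095, -0.101, 0.212]]
 x -0.16 -0.12 32 y [-0.205 -0.126] z [0.191 0.215] x [-0.135 -0.123]
 x 0 0.04 139 y [-0.195 -0.155] z [0.199 0.211] x [0.011 0.04 ]
 x 0.04 0.08 244 y [-0.194 -0.152] z [0.199 0.211] x [0.04  0.079]
 x 0.08 0.12 94 y [-0.194 -0.152] z [0.2   0.209] x [0.08  0.095]
scene 2419 [[-0.12, -0.195, 0.151], [-0.006, -0.153, 0.201], [0.093, -0.146, 0.21]]
 x -0.16 -0.12 11 y [-0.163 -0.154] z [0.192 0.212] x [-0.139 -0.12 ]
 x -0.12 -0.08 251 y [-0.195 -0.135] z [0.189 0.213] x [-0.119 -0.081]
 x -0.08 -0.04 304 y [-0.193 -0.148] z [0.187 0.208] x [-0.08 -0.04]
 x -0.04 0 308 y [-0.193 -0.148] z [0.187 0.208] x [-0.04  -0.001]
 x 0 0.04 320 y [-0.193 -0.148] z [0.187 0.207] x [0.001 0.039]
 x 0.04 0.08 326 y [-0.193 -0.148] z [0.187 0.207] x [0.04 0.08]
 x 0.08 0.12 125 y [-0.192 -0.148] z [0.187 0.207] x [0.08  0.094]
t 9.1 local [-0.1215 -0.1713  0.1416] ty rack 1.5749 F [-3.33  1.31  5.9 ]
turn 0.0013
(-0.108, -0.172, 0.143) world [ 0.499 -0.113  0.143] shift [-0.0337 -0.0019 -0.0034]
(-0.103, -0.172, 0.143) world [ 0.504 -0.113  0.143] shift [-0.0462 -0.0019 -0.0034]
```

Fz of 5.9 N suggests something is resting on an edge. I'll back off, raise the tool a little and check.

{"api": "play_rows", "payload": {"plan": [[0,[0.015,0,0],0],[0,[0.015,0,-0.02],0],[0,[0.015,0,-0.02],0],[0,[0.015,0,-0.02],0]]}}

```text
time_s: 9.5
eef_pos: [0.4794, -0.1108, 0.1495]
eef_rot: [0.001, 0.036, 0.999, -0.0]
wrist_force: [-0.4, 0.4, 0.6]
opening: 0.002
grasp_force: 0.0
```

```bash
python3 -c "
from h import *
plan((-.122,-.172,.149),(-.108,-.172,.149),(-.103,-.172,.149),ang=np.pi/2)
o=get_obs();p=camera('wrist');p['obs']=o;save(p,'w1.png')
p=camera('scene');c=p['image'][130:300,120:340]
cv2.imwrite('pics/s3.png',cv2.resize(c,None,fx=3,fy=3)[:,:,::-1])"
```

```text
t 9.5 local [-0.1273 -0.1716  0.1495] ty rack 1.5747 F [-0.37  0.44  0.64]
turn 0.0013
(-0.122, -0.172, 0.149) world [ 0.485 -0.112  0.149] shift [-0.0133 -0.0011  0.0014]
(-0.108, -0.172, 0.149) world [ 0.499 -0.113  0.149] shift [-0.0483 -0.0013  0.0014]
(-0.103, -0.172, 0.149) world [ 0.504 -0.113  0.149] shift [-0.0608 -0.0013  0.0014]
```

View pics/w1.png

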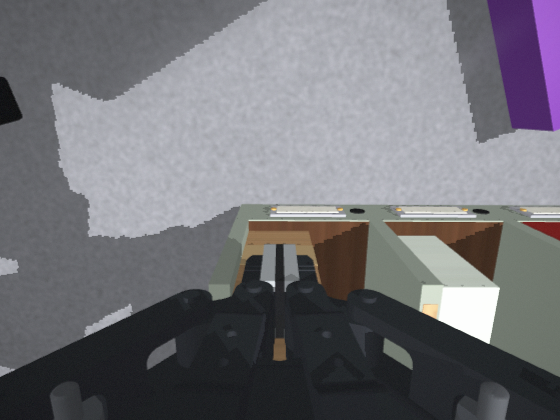

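View pics/s3.png

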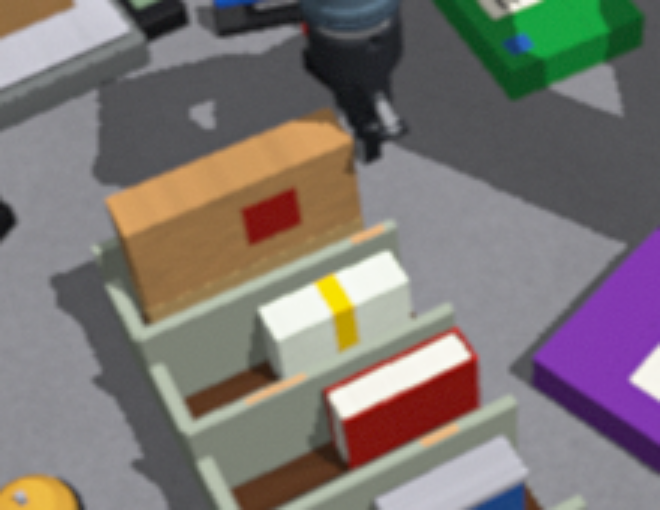

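The mailer is still square and upright. With the tip 8 mm higher the force is gone, so I'll continue to the stop.

{"api": "play_rows", "payload": {"plan": [[0,[-0.012,0,0],0],[0,[-0.018,0,0],0],[0,[-0.024,0,0],0],[0,[-0.03,0,0],0],[0,[-0.035,0,0],0],[0,[-0.035,0,0],0]]}}

```text
time_s: 10.2
eef_pos: [0.4933, -0.1116, 0.1489]
eef_rot: [-0.0, 0.036, 0.999, 0.0]
wrist_force: [-0.0, -0.4, -0.6]
opening: 0.001
grasp_force: 0.0
```

```bash
python3 mail.py; python3 -c "
from h import *
plan((-.108,-.172,.149),(-.103,-.172,.149),ang=np.pi/2)"
```

```text
top 470 [[-0.125, -0.201, 0.151], [0.064, -0.173, 0.205], [0.101, -0.099, 0.213]]
 x -0.16 -0.12 19 y [-0.205 -0.13 ] z [0.196 0.216] x [-0.126 -0.121]
 x 0 0.04 59 y [-0.195 -0.162] z [0.2   0.211] x [0.023 0.04 ]
 x 0.04 0.08 244 y [-0.193 -0.151] z [0.199 0.21 ] x [0.041 0.079]
 x 0.08 0.12 128 y [-0.194 -0.151] z [0.2  0.21] x [0.08  0.101]
scene 2389 [[-0.111, -0.194, 0.151], [0.001, -0.152, 0.201], [0.099, -0.146, 0.209]]
 x -0.12 -0.08 199 y [-0.196 -0.139] z [0.19  0.214] x [-0.117 -0.08 ]
 x -0.08 -0.04 298 y [-0.193 -0.148] z [0.188 0.207] x [-0.079 -0.04 ]
 x -0.04 0 303 y [-0.193 -0.147] z [0.188 0.207] x [-0.039 -0.001]
 x 0 0.04 316 y [-0.192 -0.147] z [0.187 0.207] x [0.    0.039]
 x 0.04 0.08 314 y [-0.192 -0.147] z [0.189 0.208] x [0.04  0.079]
 x 0.08 0.12 175 y [-0.192 -0.148] z [0.187 0.208] x [0.08 0.1 ]
t 10.3 local [-0.1135 -0.1713  0.149 ] ty rack 1.575 F [-0.87  0.44  0.06]
turn 0.0013
(-0.108, -0.172, 0.149) world [ 0.499 -0.113  0.149] shift [-0.0137 -0.0019 -0.0001]
(-0.103, -0.172, 0.149) world [ 0.504 -0.113  0.149] shift [-0.0262 -0.0019 -0.0001]
```

{"api": "play_rows", "payload": {"plan": [[0,[-0.003,0,0],0],[0,[-0.006,0,0],0],[0,[-0.006,0,0],0]]}}

```text
time_s: 10.6
eef_pos: [0.4956, -0.1118, 0.1491]
eef_rot: [0.0, 0.036, 0.999, -0.0]
wrist_force: [-1.4, 0.6, -0.7]
opening: -0.004
grasp_force: 0.0
```

{"api": "play_rows", "payload": {"plan": [[0,[-0.002,0,0],0],[0,[-0.003,0,0],0],[0,[-0.003,0,0],0]]}}

```text
time_s: 10.9
eef_pos: [0.4965, -0.1119, 0.149]
eef_rot: [-0.0, 0.036, 0.999, 0.0]
wrist_force: [-3.3, -0.5, 0.4]
opening: -0.002
grasp_force: 0.0
```

{"api": "play_rows", "payload": {"plan": [[0,[-0.002,0,0],0],[0,[-0.002,0,0],0]]}}

```text
time_s: 11.1
eef_pos: [0.4965, -0.1117, 0.1489]
eef_rot: [-0.001, 0.036, 0.999, 0.0]
wrist_force: [-7.2, 1.3, 4.1]
opening: 0.001
grasp_force: 0.0
```

```bash
python3 mail.py; python3 -c "
from h import *
plan((-.2,-.172,.149),(-.2,-.172,.25),ang=np.pi/2)"
```

```text
top 464 [[-0.122, -0.2, 0.151], [0.067, -0.173, 0.205], [0.104, -0.103, 0.214]]
 x -0.16 -0.12 17 y [-0.204 -0.132] z [0.194 0.215] x [-0.123 -0.12 ]
 x -0.12 -0.08 7 y [-0.195 -0.132] z [0.203 0.215] x [-0.12  -0.113]
 x 0 0.04 34 y [-0.195 -0.168] z [0.203 0.209] x [0.028 0.04 ]
 x 0.04 0.08 241 y [-0.194 -0.151] z [0.199 0.21 ] x [0.04  0.079]
 x 0.08 0.12 146 y [-0.193 -0.151] z [0.2  0.21] x [0.081 0.104]
scene 2403 [[-0.109, -0.194, 0.151], [0.004, -0.152, 0.201], [0.103, -0.145, 0.209]]
 x -0.12 -0.08 176 y [-0.2   -0.136] z [0.189 0.214] x [-0.115 -0.081]
 x -0.08 -0.04 301 y [-0.193 -0.147] z [0.187 0.207] x [-0.08  -0.041]
 x -0.04 0 308 y [-0.192 -0.148] z [0.187 0.208] x [-0.04  -0.001]
 x 0 0.04 314 y [-0.191 -0.147] z [0.187 0.208] x [0.    0.039]
 x 0.04 0.08 322 y [-0.192 -0.148] z [0.188 0.208] x [0.04 0.08]
 x 0.08 0.12 201 y [-0.191 -0.147] z [0.187 0.208] x [0.08  0.103]
t 11.2 local [-0.1102 -0.1712  0.1489] ty rack 1.575 F [-7.45  0.96  3.78]
turn 0.0013
(-0.2, -0.172, 0.149) world [ 0.407 -0.106  0.149] shift [ 0.2244 -0.0011  0.0004]
(-0.2, -0.172, 0.25) world [ 0.407 -0.106  0.25 ] shift [ 0.225  -0.001  -0.2521]
```

The back is at 103 mm, on the stop, and the mailer is square. I'll retreat straight back, then up.

{"api": "play_rows", "payload": {"plan": [[0,[0.01,0,0],0],[0,[0.05,0,0],0],[0,[0.15,0,0],0],[0,[0.22,0,0],0],[0,[0.22,0,-0.1],0],[0,[0.22,0,-0.2],0],[0,[0.3,0,-0.25],0],[0,[0.3,0,-0.25],0]]}}

```text
time_s: 12.0
eef_pos: [0.3782, -0.1041, 0.253]
eef_rot: [0.004, 0.036, 0.999, -0.002]
wrist_force: [0.6, 0.4, -0.8]
opening: -0.0
grasp_force: 0.0
```

```bash
python3 mail.py; python3 -c "
from h import *
p=camera('scene');c=p['image'][130:300,120:340]
cv2.imwrite('pics/s4.png',cv2.resize(c,None,fx=3,fy=3)[:,:,::-1])
W=world(p)
for l in('white_carton','red_book','blue_tin','tape_roll','pen_cup'):
    d=masks_of(p,l)[0];print(l,np.percentile(W[d['mask']&(p['range_z']>0)],[2,50,98],axis=0).round(3).tolist())"
```

```text
top 1153 [[-0.079, -0.196, 0.151], [0.015, -0.173, 0.205], [0.103, -0.101, 0.212]]
 x -0.12 -0.08 6 y [-0.194 -0.186] z [0.202 0.207] x [-0.083 -0.08 ]
 x -0.08 -0.04 195 y [-0.195 -0.154] z [0.199 0.211] x [-0.078 -0.041]
 x -0.04 0 258 y [-0.194 -0.152] z [0.2  0.21] x [-0.039 -0.   ]
 x 0 0.04 246 y [-0.194 -0.151] z [0.199 0.21 ] x [0.001 0.039]
 x 0.04 0.08 248 y [-0.194 -0.151] z [0.2   0.211] x [0.04  0.079]
 x 0.08 0.12 149 y [-0.194 -0.151] z [0.199 0.21 ] x [0.08  0.104]
scene 2320 [[-0.095, -0.193, 0.151], [0.008, -0.152, 0.201], [0.103, -0.146, 0.208]]
 x -0.12 -0.08 129 y [-0.193 -0.147] z [0.186 0.207] x [-0.097 -0.08 ]
 x -0.08 -0.04 298 y [-0.192 -0.148] z [0.187 0.208] x [-0.079 -0.041]
 x -0.04 0 304 y [-0.192 -0.147] z [0.188 0.207] x [-0.04  -0.001]
 x 0 0.04 315 y [-0.192 -0.147] z [0.187 0.207] x [0.    0.039]
 x 0.04 0.08 327 y [-0.192 -0.147] z [0.188 0.207] x [0.04  0.079]
 x 0.08 0.12 208 y [-0.192 -0.147] z [0.188 0.208] x [0.08  0.103]
white_carton [[0.516, -0.041, 0.068], [0.579, -0.005, 0.119], [0.631, 0.005, 0.128]]
red_book [[0.511, 0.063, 0.054], [0.572, 0.096, 0.12], [0.626, 0.105, 0.131]]
blue_tin [[0.533, 0.163, 0.047], [0.59, 0.195, 0.114], [0.641, 0.204, 0.12]]
tape_roll [[0.355, 0.381, -0.0], [0.401, 0.425, 0.04], [0.445, 0.47, 0.051]]
pen_cup [[0.527, 0.387, 0.002], [0.551, 0.414, 0.055], [0.595, 0.455, 0.1]]
```

View pics/s4.png

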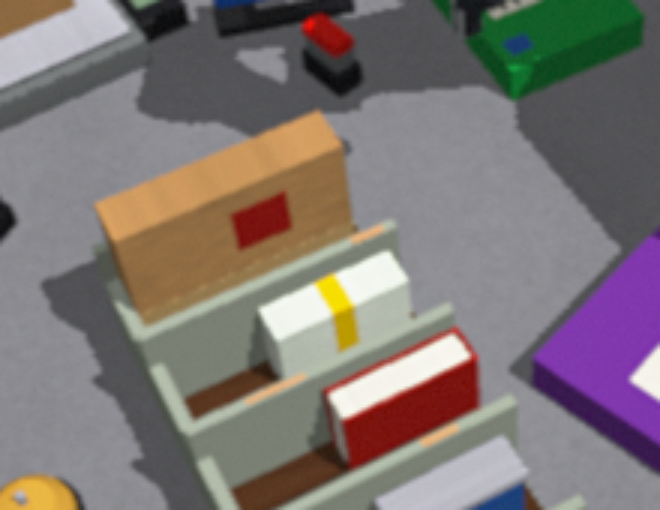

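The mailer (crop 230,220) stands upright and square, running from -97 to +103 mm. Its neighbours have not moved, so I'm handing in.

```bash
python3 -c "
from bench import *
print(hand_in())"
```

```text
the job is handed in; nothing more can be done
None
```

The mailer stands upright and square in its own pigeonhole, pushed in until it met the back stop, everything else measured afterwards is where it was, and the job is handed in at about 12 s; during the push-in the gripper felt a brief 6 N upward force of unknown cause, which stopped once I raised the tool 8 mm.

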